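# Snap the folding work stand open and butt a billet against its back

### The arm

A 6-joint arm with a two-finger parallel gripper is mounted at the origin on a cart in front of the work surface, level with it; the furniture and walls round the work are solid. World frame = base frame: x ahead of the robot, y to its left, z up, the work surface at z = 0. Lengths are in mm, angles in rad, forces in N, time in s.
With the tool pointing down it reaches from about 300 to 775 mm from the base axis. Payload 14.6 kg.
Tool frame: the origin (TCP) lies between the finger pads; the fingertips stand ahead of it and the grasp point (between the pads) lies 11 mm behind it (manip.finger_overhang is the z of the fingertips in the tool frame, in mm); z points along the fingers, y is the line along which they close (so a half turn about z gives the same grasp; the last joint's range is limited). The gripper opens to 94 mm and grips with 3 to 60 N. Pads are 16 mm wide; open, the fingers measure 119 mm over their backs; the gripper's body (75 mm by 177 mm) begins 78 mm behind the grasp point.
Start: joints at [-1.322, 0.3, 1.521, -0, 1.321, -0.067], TCP at [170.81, -522.794, 213.446] pointing down, gripper open.
Joint ranges: [-3.03, 3.03], [-0.79, 2.21], [0.23, 2.52], [-1.04, 4.18], [0, 3.07], [-2.55, 2.55]. Speed limits (rad/s): [2.22, 2.22, 2.57, 3.14, 3.14, 3.14].

### API

Orientations are given as [roll, pitch, yaw] about the fixed x, y, z axes, in that order (R = Rz(yaw) Ry(pitch) Rx(roll)).
In Python, from cell import manip gives the robot as it stands.
- The arm moves only by the tool jog_arm, never from a script. Its argument "series" is a list of rows, each a list of 7 numbers: the shift along the world's x, y, z as a fraction of full scale, then the turn, a rotation vector about the world's x, y, z as a fraction of full scale, then the closure, from 0 (fully open) to 1 (shut). In form: [[dx, dy, dz, wx, wy, wz, fingers], ...]. A call has 1 to 8 rows; each row is the pose to reach, as a shift and turn from the pose commanded when the call began; what a row does not reach only later rows make up. Full scale, the value 1, is 120 mm for a shift and 90 degrees for a turn. A row lasts 1/12 s, in which the tool goes at most 41.7 mm and 7.16 degrees, less where a joint would pass 70% of its speed; a pose out of reach is approached as far as the arm can. A call with a number of a shift or a turn outside -1 to 1 is refused whole. A call with a gripper value outside its range is refused whole. The fingers move at their own pace and stop on an object; "grip_force" is the grip in N (left out, the last holds). Time passes only in rows, so rows that repeat a pose let the fingers close. It gives the time, the measured TCP pose, the force, the opening and the grip force at its end, in the units of the state.
- manip.read_state(): the state, without advancing time (a new reading comes with each control period).
- manip.camera(name): name is "scene" or "top" or "wrist"; returns a dict with "frame" (480x640x3 uint8, red, green, blue), "vfov" (degrees; the focal length in pixels is half the picture's height over the tangent of half this angle, whatever the lens; pixels are square), "cx", "cy" (the principal point, pixels), "R" (3x3) and "t" (3): a world point X has camera coordinates R X + t; the wrist camera has in their place "hand_eye" (4x4, takes a point from camera to tool coordinates, whose origin is the TCP and whose axes are the flange's). Camera axes: x right, y down, z forward; pixel columns grow to the right and rows downward; lengths in mm; the calibration is good to about 2 mm. A picture is of the moment at which its call begins: read the wrist's pose just before it. There is no depth.
- manip.sign_off(): hands the job in; it is judged then, once.
The state is a dict: "clock": time; "joints": joint angles; "qd": joint speeds; "effort": joint torques, N m; "eef_pos": TCP position; "eef_rot": TCP orientation; "wrist_force": force on the tool from outside, world axes, zero at the start; "moment": the same for the moment, N m; "finger_gap": finger opening in mm; "finger_force": force on a finger pad.
Only numpy, scipy, OpenCV 4.12 (cv2) and the standard library are available. Lean on these libraries where they do the work, as an engineer would, in place of code of your own. Each camera call takes 0.05 s, during which the arm holds its last target. There are 200 camera calls.

### The job

Fold the work stand's back up from the base until it snaps over and stays fully upright. Then lay the beech billet on the base board, same face up as it lies now, with one long side flush along the upright back and not sticking out past either end; bring it up gently, without ramming it. Leave the bench brush, wedge and nail cup where they are.

Things in the scene. Friction and masses are not known exactly. Their poses are not given: they have to be found in the camera images.
- stand: Folding work stand, screwed to the bench. Brown base board 130 (x) x 160 (y) mm, top 40 mm above the bench, on two dark battens. Origin: centre of its underside; z up, x from the front edge (-65 mm, to the robot's right) to the rear (+65), y along the hinge. A pale back board 125 x 160 x 14 mm, hinged at x +35, z 40, starts folded flat on the base, 4 mm ledges on its upper side.
- back (a joint): Angle of the stand's back: 0 folded flat on the base, 1.571 upright at its stop, the free edge swinging up and over to the robot's left. A steel spring along one end (stand y +80 to +95 mm) pulls it shut (0.45 N m at 0, falling to none: with its weight about 5 N at the lip) until it passes dead centre near 0.9 to 1.0 rad; beyond that it throws it upright and holds it there with 0.35 N m.
- back_lip (a point): Middle of the back's free edge, on the face that is down when folded (folded: stand x -90, z 40 mm; upright: x +35, z 165). Swings with the back; axes as the stand's when folded. Folded, the lip juts 25 mm past the base's front, 40 mm of free height under it. No handle: the only hold is under the lip, for a finger coming in from the front, tilted to point under it.
- stop_line (a point): Middle of the hinge line, fixed to the stand (x +35, y 0, z 40 mm), axes as the stand's. The upright back's front face rises square from this line, in the plane x = +35; in front of it 100 mm of flat base board are free, to the front edge.
- billet: The split beech billet, a plain pale block about 42 wide x 98 long x 46 mm high, 0.2 kg, sides near flat and parallel, lying loose on the bench left or right of the stand at any yaw. Origin: centre of its underside, z up. Its length does not run along this frame's y but 0.15 rad anticlockwise of it: see billet_mid.
- bench_brush: Bystander: bench brush with a wooden back, 123 x 60 x 39 mm, on the other side of the stand. Origin: centre of its underside.
- wedge: Bystander: ash wedge 101 x 76 x 28 mm, right of the stand. Origin: centre of its underside.
- nail_cup: Bystander: glazed cup with nails, 70 mm wide, 62 mm tall, left of the stand. Origin: centre of its underside.
- billet_mid (a point): Centre of the billet's underside again (fixed to it), axes turned to suit the block: y along its 98 mm length, x square to its long sides, which lie 21 to 22 mm to either side, z up. Grip it across x.

How it is judged:
By the outcome, as a careful person would: the job done as asked, in the order asked, and still so for the second after the job is handed in, with the robot touching nothing.
It also fails if it takes over 72 s, if anything falls off the work surface, if the arm or the gripper's body presses on something with over 40 N, if the wrist force passes 120 N, or if a joint passes its speed limit or range.

## Working session

There is one attempt and no reset: what is moved stays moved. The work goes in short steps, Python scripts to look and compute and a tool call to move; the robot and the scene stay as the last step left them, time stands still between calls to the robot, and variables do not carry over. Pictures are saved under pics/ and viewed, at most 12 in all, crops included, and the job is handed in when it is done.

Besides the shell and the picture viewer there is one more tool, called after "Emit:" by a JSON object that holds its "api" and its "payload", one argument or row to a line. jog_arm: Moves the arm, as the interface text tells. Its arguments: {"type":"object","properties":{"series":{"type":"array"},"grip_force":{"type":"number"}},"required":["series"]}

```bash
mkdir -p pics; cat > h.py <<'E'
import numpy as np, cv2
from cell import manip
def cam(n):
    s=manip.read_state(); c=manip.camera(n); f=240/np.tan(np.radians(c['vfov'])/2)
    c['K']=np.array([[f,0,c['cx']],[0,f,c['cy']],[0,0,1]]); c['s']=s; return c
def save(c,n): cv2.imwrite(f'pics/{n}.png',c['frame'][:,:,::-1])
def atz(c,uv,z):
    uv=np.atleast_2d(uv).astype(float); d=np.c_[uv,np.ones(len(uv))]@np.linalg.inv(c['K']).T@c['R']
    o=-c['R'].T@c['t']; return o+d*((z-o[2])/d[:,2])[:,None]
def proj(c,X):
    p=(np.atleast_2d(X)@c['R'].T+c['t'])@c['K'].T; return p[:,:2]/p[:,2:]
def tri(cs,uvs):
    A=[];b=[]
    for c,uv in zip(cs,uvs):
        d=np.linalg.inv(c['K'])@[*uv,1]; d=c['R'].T@d; d/=np.linalg.norm(d); o=-c['R'].T@c['t']
        P=np.eye(3)-np.outer(d,d); A.append(P); b.append(P@o)
    return np.linalg.lstsq(np.vstack(A),np.hstack(b),rcond=None)[0]
E
python3 - <<'E'
from h import *
import pickle
D={}
for n in('scene','top'):
    c=cam(n); save(c,n+'0'); D[n]=c; print(n,c['vfov'],(-c['R'].T@c['t']).round(),[k for k in c])
pickle.dump(D,open('c0.pkl','wb'))
print(manip.read_state(), manip.finger_overhang)
E
```

```text
scene 46.08955024850178 [-91. 672. 749.] ['frame', 'vfov', 'cx', 'cy', 'R', 't', 'K', 's']
top 42.27434050399225 [ 482.  -24. 1238.] ['frame', 'vfov', 'cx', 'cy', 'R', 't', 'K', 's']
{'clock': 0.1, 'joints': array([-1.32159362e+00,  3.00367196e-01,  1.52149698e+00,  7.78510721e-06,
        1.32068235e+00, -6.65791736e-02]), 'qd': array([-0.00065725, -0.00240305, -0.00166284,  0.00184035, -0.00076114,
        0.00031095]), 'effort': array([ 9.89371911e-04, -5.32648265e+01, -3.53284764e+01,  7.09819794e-02,
        2.35219690e-02, -7.33900970e-05]), 'eef_pos': array([ 170.76506975, -522.59388535,  212.97889425]), 'eef_rot': array([-3.14064139e+00, -7.09855865e-05,  3.15779916e-01]), 'wrist_force': array([0.47100762, 0.31009974, 0.77821737]), 'moment': array([ 0.00181161, -0.03192875,  0.03672327]), 'finger_force': 0.0, 'finger_gap': 93.83145561435295} 8.0
```

View pics/scene0.png

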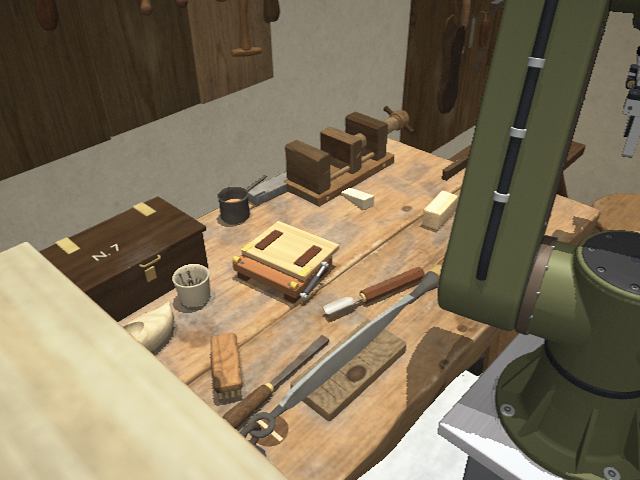

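View pics/top0.png

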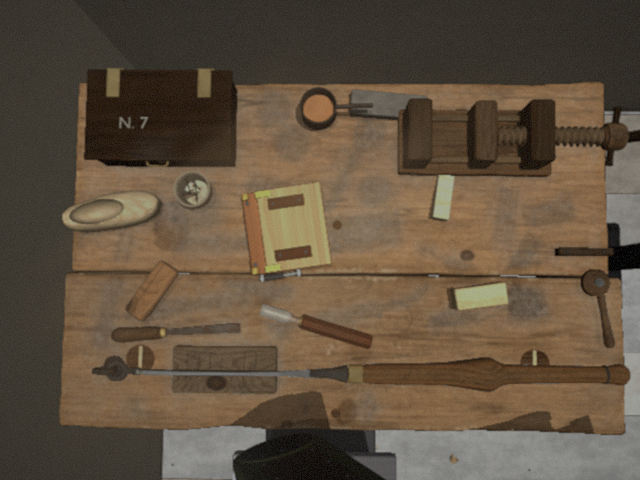

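Both views show the stand: top ≈(288,228), its lip to the right at x≈325, the spring at (280,275); scene ≈(287,258). The billet is at top (480,296), scene (440,208). The wedge is at top (443,197), the brush at (152,290), the cup at (193,190). Next, a zoom for accurate corners.

```bash
python3 - <<'E'
from h import *
import pickle
D=pickle.load(open('c0.pkl','rb'))
def crop(n,x,y,w,h,s): 
    i=cv2.resize(D[n]['frame'][y:y+h,x:x+w,::-1],None,fx=s,fy=s,interpolation=cv2.INTER_CUBIC)
    i=cv2.convertScaleAbs(i,alpha=1.3)
    for k in range(0,w,10): cv2.line(i,(k*s,0),(k*s,8 if k%50 else 14),(0,255,0),1)
    for k in range(0,h,10): cv2.line(i,(0,k*s),(8,k*s),(0,255,0),1)
    return i
a=np.hstack([crop('top',235,175,100,110,4),crop('top',440,270,90,60,4)[:240] if 0 else np.vstack([crop('top',440,270,100,50,4),crop('scene',415,180,100,60,4)])])
cv2.imwrite('pics/m1.png',a)
cv2.imwrite('pics/m2.png',crop('scene',225,212,125,95,6))
E
```

```text
(no output)
```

View pics/m1.png

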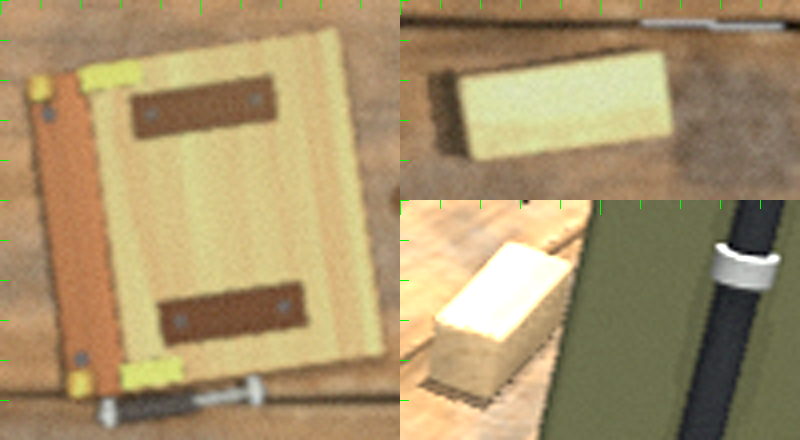

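View pics/m2.png

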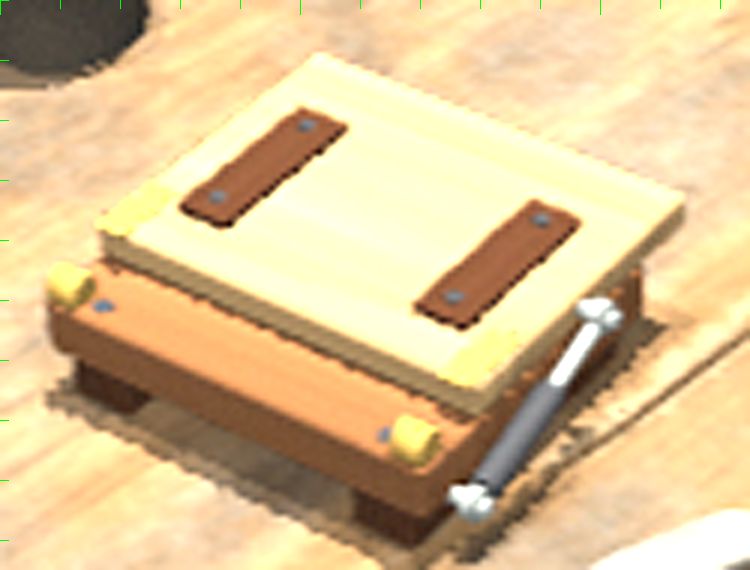

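The zooms give corners of the back board (both views) and the billet's top face: top-view crop (62,78),(260,52),(272,134),(75,160); scene crop (35,120),(110,40),(172,62),(105,142). Next I triangulate them.

```bash
python3 - <<'E'
from h import *
import pickle
D=pickle.load(open('c0.pkl','rb')); T,S=D['top'],D['scene']
f=lambda U,o,s:(np.array(U)+.5)/s-.5+o
def run(name,tp,sc):
    print(name); P=[]
    for a,b in zip(tp,sc):
        X=tri([T,S],[a,b]); e=np.abs(np.r_[proj(T,X)[0]-a,proj(S,X)[0]-b]).max(); P.append(X); print(X.round(1),'err',e.round(2))
    P=np.array(P); print(' sides',[np.linalg.norm(P[i]-P[i-1]).round(1) for i in range(len(P))],'mean',P.mean(0).round(1)); return P
# order: far-lip, near-lip, near-hinge, far-hinge
tp=f([[338,29],[384,353],[126,390],[85,72]],[235,175],4); sc=f([[320,53],[685,203],[487,398],[102,233]],[225,212],6)
P=run('board top',tp,sc)
for z in(50,54): print(z,atz(T,tp,z).round(1).tolist())
# brass hinge-barrel tops/ base rear corners
# billet: A left-up,B right-up,C right-low,D left-low in top ; scene: left end = nearest scene cam
tb=f([[62,78],[260,52],[272,134],[75,160]],[440,270],4)
sb=f([[105,142],[35,120]],[415,180],4)
sball=f([[172,62],[110,40],[35,120],[105,142]],[415,180],4)
for z in(40,46): print('billet',z,'\n top',atz(T,tb,z).round(1).tolist(),'\n scene',atz(S,sball,z).round(1).tolist())
E
```

```text
board top
[678.5  -4.   51.1] err 0.96
[522.1 -27.4  48. ] err 1.2
[501.8  94.5  48.8] err 2.42
[657.5 118.5  48.8] err 0.83
 sides [np.float64(124.3), np.float64(158.2), np.float64(123.6), np.float64(157.5)] mean [590.   45.4  49.2]
50 [[680.3, -2.5, 50.0], [523.9, -25.8, 50.0], [505.3, 97.5, 50.0], [658.6, 119.6, 50.0]]
54 [[679.6, -2.6, 54.0], [523.8, -25.8, 54.0], [505.2, 97.1, 54.0], [658.0, 119.1, 54.0]]
billet 40 
 top [[475.8, -264.9, 40.0], [489.0, -359.6, 40.0], [449.9, -364.7, 40.0], [436.8, -270.7, 40.0]] 
 scene [[449.4, -370.8, 40.0], [490.1, -367.8, 40.0], [473.7, -266.3, 40.0], [432.0, -273.6, 40.0]]
billet 46 
 top [[475.8, -263.6, 46.0], [488.9, -357.9, 46.0], [450.1, -363.0, 46.0], [437.0, -269.5, 46.0]] 
 scene [[444.8, -362.0, 46.0], [485.2, -359.0, 46.0], [468.9, -258.3, 46.0], [427.6, -265.6, 46.0]]
```

Emit:
{"api": "jog_arm", "payload": {
  "series": [
    [0.33, 0.2, 0.15, 0, 0, 0.08, 0],
    [0.67, 0.4, 0.3, 0, 0, 0.16, 0],
    [1, 0.6, 0.5, 0, 0, 0.24, 0],
    [1, 0.6, 0.5, 0, 0, 0.3, 0],
    [1, 0.6, 0.5, 0, 0, 0.3, 0]
  ]
}}

```text
clock: 0.52
eef_pos: [294.3, -449.1, 275.9]
eef_rot: [3.138, 0.0, 0.797]
wrist_force: [0.1, -0.3, 0.0]
finger_gap: 93.8
finger_force: 0.0
```

Emit:
{"api": "jog_arm", "payload": {
  "series": [
    [0.33, 0.3, 0, 0, 0, 0.08, 0],
    [0.67, 0.6, 0, 0, 0, 0.16, 0],
    [1, 0.9, 0, 0, 0, 0.24, 0],
    [1, 0.9, 0, 0, 0, 0.3, 0],
    [1, 0.9, 0, 0, 0, 0.3, 0],
    [1, 0.9, 0, 0, 0, 0.3, 0],
    [1, 0.9, 0, 0, 0, 0.3, 0]
  ]
}}

```text
clock: 1.1
eef_pos: [410.3, -343.2, 273.0]
eef_rot: [-3.141, -0.0, 1.257]
wrist_force: [-0.8, -0.3, 0.5]
finger_gap: 93.8
finger_force: 0.0
```

```bash
cat >> h.py <<'E'
from scipy.spatial.transform import Rotation as Ro
def wcam():
    c=cam('wrist'); R=Ro.from_euler('xyz',c['s']['eef_rot']).as_matrix(); H=np.array(c['hand_eye'])
    Rw=R@H[:3,:3]; o=R@H[:3,3]+c['s']['eef_pos']; c['R']=Rw.T; c['t']=-Rw.T@o; return c
E
python3 - <<'E'
from h import *
import pickle
c=wcam(); pickle.dump(c,open('w1.pkl','wb')); save(c,'w1'); print(c['vfov'],c['s']['eef_pos'],c['s']['eef_rot'],c['s']['clock'],np.array(c['hand_eye']).round(2)); print(-c['R'].T@c['t'])
z=46
print(proj(c,[[475.8,-263.6,46],[489,-358,46],[450,-363,46],[437,-269,46]]))
E
```

```text
58.570519198149256 [ 410.28354893 -343.20292471  272.96054547] [-3.14071176e+00 -1.60569654e-04  1.25651923e+00] 1.1 [[  -0.     -0.96   -0.26   76.2 ]
 [   1.     -0.      0.     -0.94]
 [  -0.     -0.26    0.96 -170.75]
 [   0.      0.      0.      1.  ]]
[ 433.07691471 -270.51965319  443.72514809]
[[363.86422321 113.85862314]
 [406.01213761 209.91544004]
 [367.57441506 227.53531061]
 [324.00185192 133.99613549]]
```

Emit:
{"api": "jog_arm", "payload": {
  "series": [
    [0.33, 0.33, 0, 0, 0, 0.05, 0],
    [0.67, 0.67, 0, 0, 0, 0.1, 0],
    [0.8, 1, 0, 0, 0, 0.2, 0],
    [0.8, 1, 0, 0, 0, 0.297, 0],
    [0.8, 1, 0, 0, 0, 0.297, 0],
    [0.8, 1, 0, 0, 0, 0.297, 0]
  ]
}}

```text
clock: 1.65
eef_pos: [506.8, -222.8, 273.2]
eef_rot: [-3.141, -0.0, 1.727]
wrist_force: [-0.5, -0.2, 0.2]
finger_gap: 94.1
finger_force: 0.0
```

Emit:
{"api": "jog_arm", "payload": {
  "series": [
    [0.05, 0.33, 0.1, 0, 0, 0, 0],
    [0.1, 0.67, 0.2, 0, 0, 0, 0],
    [0.15, 0.85, 0.3, 0, 0, 0, 0],
    [0.15, 0.85, 0.3, 0, 0, 0, 0],
    [0.15, 0.85, 0.3, 0, 0, 0, 0]
  ]
}}

```text
clock: 2.07
eef_pos: [524.6, -121.6, 309.9]
eef_rot: [3.141, 0.001, 1.722]
wrist_force: [-0.3, 0.4, 0.1]
finger_gap: 93.6
finger_force: 0.0
```

```bash
python3 - <<'E'
from h import *
import pickle
c=wcam(); pickle.dump(c,open('w2.pkl','wb')); save(c,'w2'); print(c['s']['eef_pos'],c['s']['eef_rot'],c['s']['clock'],c['s']['joints'])
d=pickle.load(open('w1.pkl','rb'))
cv2.imwrite('pics/w12.png',np.vstack([cv2.resize(x['frame'][:,:,::-1],(400,300)) for x in(d,c)]))
E
```

```text
[ 524.63646794 -121.61298128  309.88126504] [3.14076300e+00 7.12161510e-04 1.72177574e+00] 2.0667 [-2.95655586e-01  2.18786528e-01  1.40101426e+00 -2.84302279e-04
  1.52073599e+00 -4.46621221e-01]
```

View pics/w12.png

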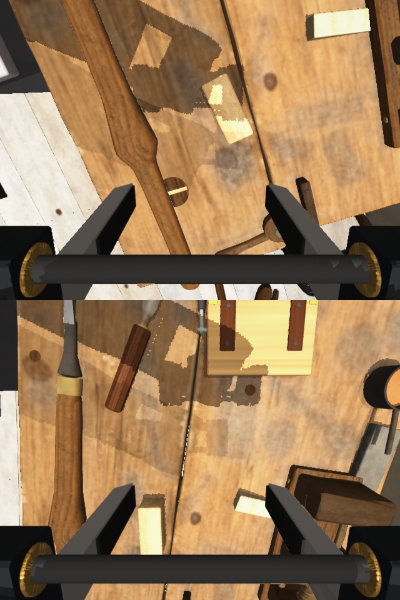

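The billet shows in w12 at top (228,110) and bottom (150,525). The lip edge is at bottom rows ≈375, columns 207–310, with the saw and chisel off to the left. Next I segment the pale surfaces and refine.

```bash
python3 - <<'E'
from h import *
import pickle
c=pickle.load(open('w2.pkl','rb')); T=pickle.load(open('c0.pkl','rb'))
hsv=cv2.cvtColor(c['frame'],cv2.COLOR_RGB2HSV)
for (u,v) in[(400,60),(400,100),(240,340),(240,380),(230,330),(300,200),(380,128)]: print((u,v),hsv[v,u],c['frame'][v,u])
m=((hsv[...,0]>=22)&(hsv[...,0]<=34)&(hsv[...,2]>150)).astype(np.uint8)
n,l,st,ce=cv2.connectedComponentsWithStats(m)
for i in range(1,n):
    if st[i,4]>400:
        q=cv2.boxPoints(cv2.minAreaRect(np.argwhere(l==i)[:,::-1].astype(np.float32)))
        print(st[i],q.round(1).tolist())
        for z in(46,54): print(z,atz(c,q,z).round(1).tolist())
E
```

```text
(400, 60) [ 26  94 248] [248 237 157]
(400, 100) [ 24 107 248] [248 227 144]
(240, 340) [ 31  35 249] [248 249 215]
(240, 380) [ 31  50 249] [248 249 200]
(230, 330) [ 17 124 134] [134 105  69]
(300, 200) [ 14 140  53] [53 38 24]
(380, 128) [ 15  90 122] [122 101  79]
[333   0  20  39 580] [[333.0, 0.0], [352.0, 0.0], [352.0, 38.0], [333.0, 38.0]]
46 [[506.2, 73.8, 46.0], [523.2, 76.4, 46.0], [528.5, 45.5, 46.0], [511.1, 42.9, 46.0]]
54 [[506.3, 71.6, 54.0], [523.0, 74.2, 54.0], [528.2, 43.8, 54.0], [511.1, 41.2, 54.0]]
[  377     0   132   119 11131] [[377.0, 0.0], [508.0, 0.0], [508.0, 118.0], [377.0, 118.0]]
46 [[545.6, 79.8, 46.0], [663.0, 97.7, 46.0], [690.0, -1.4, 46.0], [564.4, -20.5, 46.0]]
54 [[544.9, 77.5, 54.0], [660.2, 95.0, 54.0], [686.7, -2.3, 54.0], [563.4, -20.9, 54.0]]
[ 376  314   58   35 1200] [[375.3999938964844, 336.79998779296875], [380.5, 312.3999938964844], [437.8999938964844, 324.3999938964844], [432.79998779296875, 348.79998779296875]]
46 [[605.4, -249.1, 46.0], [605.6, -219.5, 46.0], [670.9, -224.0, 46.0], [671.8, -253.9, 46.0]]
54 [[603.7, -245.3, 54.0], [603.9, -216.3, 54.0], [668.0, -220.7, 54.0], [668.9, -250.1, 54.0]]
[ 221  333   39   75 2578] [[220.89999389648438, 333.1000061035156], [255.6999969482422, 331.6000061035156], [259.1000061035156, 407.0], [224.1999969482422, 408.5]]
46 [[435.1, -270.2, 46.0], [473.1, -262.6, 46.0], [487.6, -357.5, 46.0], [447.5, -365.6, 46.0]]
54 [[436.5, -266.1, 54.0], [473.8, -258.6, 54.0], [488.0, -351.8, 54.0], [448.7, -359.7, 54.0]]
```

Emit:
{"api": "jog_arm", "payload": {
  "series": [
    [0.1, 0.1, -0.1, 0.08, 0.012, 0, 1],
    [0.2, 0.1, -0.2, 0.16, 0.024, 0, 1],
    [0.3, 0.1, -0.3, 0.24, 0.036, 0, 1],
    [0.4, 0.1, -0.4, 0.32, 0.048, 0, 1],
    [0.5, 0.1, -0.5, 0.4, 0.06, 0, 1],
    [0.6, 0.1, -0.5, 0.48, 0.072, 0, 1],
    [0.69, 0.1, -0.5, 0.5, 0.076, 0, 1],
    [0.69, 0.1, -0.5, 0.5, 0.076, 0, 1]
  ]
}}

```text
clock: 2.78
eef_pos: [607.6, -112.1, 245.6]
eef_rot: [-3.137, -0.8, 1.715]
wrist_force: [0.4, -0.8, -0.2]
finger_gap: 43.6
finger_force: 0.0
```

Emit:
{"api": "jog_arm", "payload": {
  "series": [
    [0, 0.1, -0.2, 0.08, 0.012, 0, 1],
    [0, 0.2, -0.4, 0.12, 0.018, 0, 1],
    [0, 0.3, -0.6, 0.159, 0.024, 0, 1],
    [0, 0.3, -0.7, 0.159, 0.024, 0, 1],
    [0, 0.3, -0.7, 0.159, 0.024, 0, 1],
    [0, 0.3, -0.7, 0.159, 0.024, 0, 1]
  ]
}}

```text
clock: 3.28
eef_pos: [607.7, -73.9, 166.6]
eef_rot: [3.134, -1.043, 1.729]
wrist_force: [-0.5, 0.1, 0.5]
finger_gap: 4.2
finger_force: 0.0
```

```bash
cat >> h.py <<'E'
SO=np.array([586.3,73.2]); EX=np.array([-.152,.988]); EY=np.array([-.988,-.152])
def st():
    s=manip.read_state(); R=Ro.from_euler('xyz',s['eef_rot']).as_matrix(); p=s['eef_pos']
    print('t',s['clock'],'tcp',p.round(1),'standxy',((p[:2]-SO)@EX).round(1),((p[:2]-SO)@EY).round(1),'z',R[:,2].round(3),'y',R[:,1].round(3),'q',s['joints'].round(2),'F',s['wrist_force'].round(1),'gap',round(s['finger_gap'],1)); return s,R
E
python3 -c "
from h import *
st()"
```

```text
t 3.2833 tcp [607.7 -73.9 166.6] standxy -148.6 1.2 z [-0.129  0.855 -0.503] y [0.989 0.151 0.004] q [-0.49  0.82  1.15  0.81  1.85 -0.69] F [-0.5  0.1  0.5] gap 4.2
```

Emit:
{"api": "jog_arm", "payload": {
  "series": [
    [0, 0, -0.3, 0, 0, 0, 1],
    [0, 0, -0.6, 0, 0, 0, 1],
    [0, 0, -0.9, 0, 0, 0, 1],
    [0, 0, -1, 0, 0, 0, 1],
    [0, 0, -1, 0, 0, 0, 1],
    [0, 0, -1, 0, 0, 0, 1]
  ]
}}

```text
clock: 3.78
eef_pos: [608.5, -73.5, 47.8]
eef_rot: [3.131, -1.045, 1.732]
wrist_force: [0.1, 0.2, 0.8]
finger_gap: 0.4
finger_force: 0.0
```

Emit:
{"api": "jog_arm", "payload": {
  "series": [
    [0, 0, -0.1, 0, 0, 0, 1],
    [0, 0, -0.2, 0, 0, 0, 1],
    [0, 0, -0.21, 0, 0, 0, 1],
    [0, 0, -0.21, 0, 0, 0, 1]
  ]
}}

```text
clock: 4.12
eef_pos: [607.4, -72.7, 19.8]
eef_rot: [3.137, -1.047, 1.727]
wrist_force: [-0.1, -0.1, -0.0]
finger_gap: 0.4
finger_force: 0.0
```

Emit:
{"api": "jog_arm", "payload": {
  "series": [
    [-0.01, 0.1, 0, 0, 0, 0, 1],
    [-0.03, 0.2, 0, 0, 0, 0, 1],
    [-0.04, 0.3, 0, 0, 0, 0, 1],
    [-0.06, 0.4, 0, 0, 0, 0, 1],
    [-0.07, 0.46, 0, 0, 0, 0, 1],
    [-0.07, 0.46, 0, 0, 0, 0, 1]
  ]
}}

```text
clock: 4.62
eef_pos: [598.9, -15.8, 20.5]
eef_rot: [3.136, -1.047, 1.73]
wrist_force: [0.7, -0.7, 0.2]
finger_gap: 0.6
finger_force: 0.0
```

```bash
python3 -c "
from h import *
st(); c=cam('scene')
cv2.imwrite('pics/s1.png',cv2.resize(c['frame'][180:330,200:400,::-1],(800,600),interpolation=cv2.INTER_CUBIC))"
```

```text
t 4.6167 tcp [598.9 -15.8  20.5] standxy -89.8 1.1 z [-0.132  0.856 -0.5  ] y [0.988 0.154 0.003] q [-0.42  0.97  1.27  0.82  1.63 -0.85] F [ 0.7 -0.7  0.2] gap 0.6
```

View pics/s1.png

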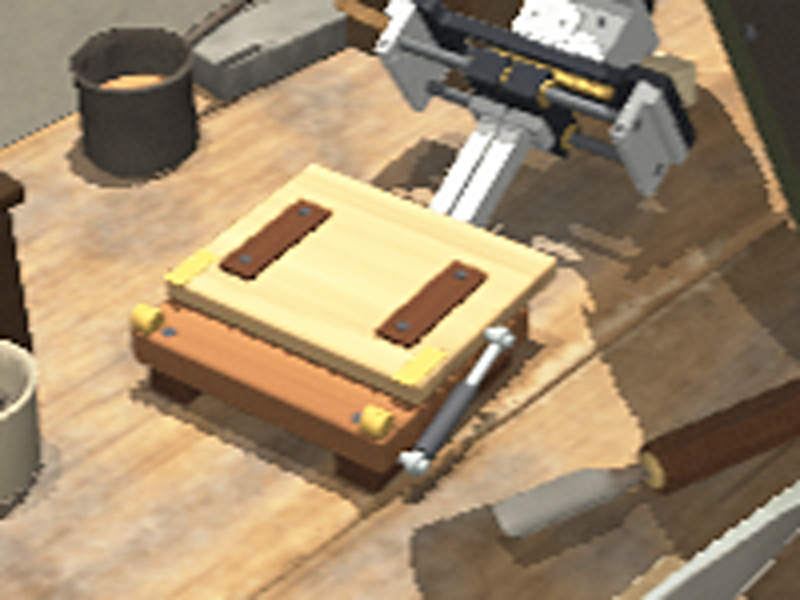

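The finger is in front of the middle of the lip at crop ≈(455,210) and clear, so I slide it under and lift.

Emit:
{"api": "jog_arm", "payload": {
  "series": [
    [-0.011, 0.075, 0, 0, 0, 0, 1],
    [-0.011, 0.075, 0, 0, 0, 0, 1],
    [-0.012, 0.08, 0.1, 0, 0, 0, 1],
    [-0.014, 0.09, 0.2, 0, 0, 0, 1],
    [-0.017, 0.11, 0.3, 0, 0, 0, 1],
    [-0.02, 0.13, 0.4, 0, 0, 0, 1],
    [-0.023, 0.15, 0.5, 0, 0, 0, 1],
    [-0.026, 0.168, 0.588, 0, 0, 0, 1]
  ]
}}

```text
clock: 5.33
eef_pos: [596.3, 2.7, 92.6]
eef_rot: [3.133, -1.046, 1.73]
wrist_force: [-0.9, 0.7, -3.5]
finger_gap: 0.4
finger_force: 1.6
```

```bash
python3 -c "
from h import *
st()"
```

```text
t 5.3333 tcp [596.3   2.7  92.6] standxy -71.1 0.9 z [-0.129  0.856 -0.501] y [0.988 0.152 0.004] q [-0.39  0.84  1.31  0.84  1.67 -0.77] F [-0.9  0.7 -3.5] gap 0.4
```

Emit:
{"api": "jog_arm", "payload": {
  "series": [
    [-0.011, 0.07, 0.1, 0, 0, 0, 1],
    [-0.022, 0.141, 0.187, 0, 0, 0, 1],
    [-0.033, 0.21, 0.25, 0, 0, 0, 1],
    [-0.044, 0.286, 0.305, 0, 0, 0, 1],
    [-0.052, 0.34, 0.337, 0, 0, 0, 1],
    [-0.061, 0.394, 0.366, 0, 0, 0, 1],
    [-0.072, 0.465, 0.395, 0, 0, 0, 1],
    [-0.083, 0.539, 0.419, 0, 0, 0, 1]
  ]
}}

```text
clock: 6.0
eef_pos: [585.9, 68.0, 141.2]
eef_rot: [3.136, -1.047, 1.728]
wrist_force: [0.1, 0.4, -0.1]
finger_gap: 0.6
finger_force: 0.0
```

Emit:
{"api": "jog_arm", "payload": {
  "series": [
    [0, 0, 0, 0, 0, 0, 1],
    [0, 0, 0, 0, 0, 0, 1],
    [0, 0, 0, 0, 0, 0, 1],
    [0, 0, 0, 0, 0, 0, 1]
  ]
}}

```text
clock: 6.33
eef_pos: [586.2, 66.9, 140.8]
eef_rot: [3.136, -1.047, 1.727]
wrist_force: [-0.4, -1.2, 0.4]
finger_gap: 0.7
finger_force: 0.0
```

```bash
python3 -c "
from h import *
import pickle
st(); c=cam('scene');pickle.dump(c,open('s2.pkl','wb'))
cv2.imwrite('pics/s2.png',cv2.resize(c['frame'][150:330,200:440,::-1],(800,600),interpolation=cv2.INTER_CUBIC))"
```

```text
t 6.3333 tcp [586.2  66.9 140.8] standxy -6.2 1.1 z [-0.13   0.856 -0.5  ] y [0.988 0.151 0.003] q [-0.31  0.72  1.4   0.89  1.64 -0.7 ] F [-0.4 -1.2  0.4] gap 0.7
```

View pics/s2.png

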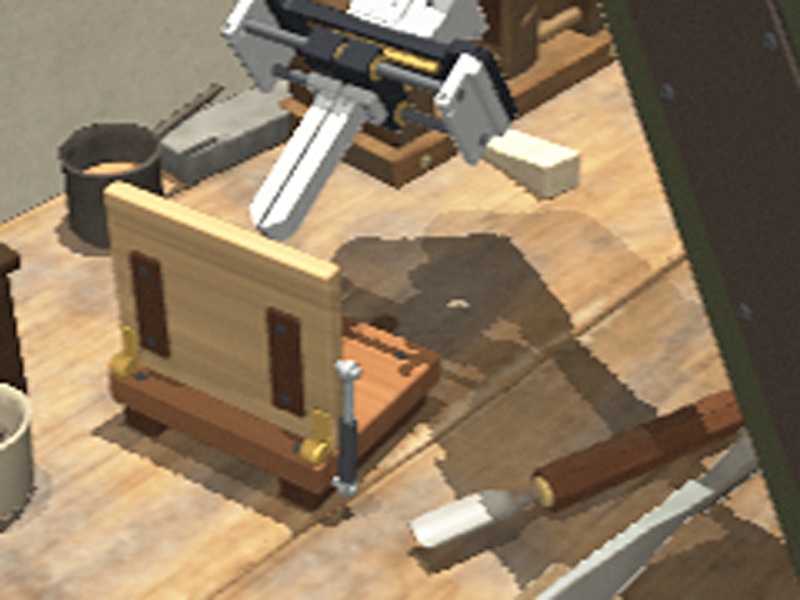

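The back stands fully upright (crop: top edge (110,190)–(340,275)), with no force on the finger. I retreat, straighten the tool and go to the billet.

Emit:
{"api": "jog_arm", "payload": {
  "series": [
    [0.05, -0.3, 0.1, 0, 0, 0, 1],
    [0.1, -0.6, 0.2, 0, 0, 0, 1],
    [0.15, -0.9, 0.3, -0.08, -0.012, 0, 1],
    [0.15, -1, 0.4, -0.158, -0.024, 0, 0.6],
    [0.15, -1, 0.5, -0.237, -0.036, 0, 0],
    [0.15, -1, 0.5, -0.316, -0.048, 0, 0],
    [0.15, -1, 0.5, -0.395, -0.06, 0, 0],
    [0.15, -1, 0.5, -0.395, -0.06, 0, 0]
  ]
}}

```text
clock: 7.05
eef_pos: [604.8, -51.5, 203.8]
eef_rot: [3.135, -0.411, 1.73]
wrist_force: [0.4, 0.7, 0.0]
finger_gap: 30.2
finger_force: 0.0
```

Emit:
{"api": "jog_arm", "payload": {
  "series": [
    [-0.15, -0.3, 0, -0.079, -0.012, 0, 0],
    [-0.3, -0.6, 0, -0.158, -0.024, 0, 0],
    [-0.5, -0.9, 0, -0.237, -0.036, 0, 0],
    [-0.5, -1, 0, -0.264, -0.04, 0, 0],
    [-0.5, -1, 0, -0.264, -0.04, 0, 0],
    [-0.5, -1, 0, -0.264, -0.04, 0, 0]
  ]
}}

```text
clock: 7.55
eef_pos: [544.0, -172.6, 200.7]
eef_rot: [-3.141, -0.004, 1.724]
wrist_force: [1.2, 0.1, -0.3]
finger_gap: 70.3
finger_force: 0.0
```

Emit:
{"api": "jog_arm", "payload": {
  "series": [
    [-0.2, -0.3, -0.2, 0, 0, 0, 0],
    [-0.4, -0.6, -0.4, 0, 0, 0, 0],
    [-0.6, -0.9, -0.6, 0, 0, 0, 0],
    [-0.68, -1, -0.6, 0, 0, 0, 0],
    [-0.68, -1, -0.6, 0, 0, 0, 0]
  ]
}}

```text
clock: 7.97
eef_pos: [459.2, -295.3, 125.6]
eef_rot: [-3.138, -0.006, 1.72]
wrist_force: [0.0, -0.9, 0.3]
finger_gap: 93.9
finger_force: 0.0
```

```bash
python3 -c "
from h import *
st()"
```

```text
t 7.9667 tcp [ 459.2 -295.3  125.6] standxy -344.8 181.6 z [-0.004  0.006 -1.   ] y [ 0.989  0.149 -0.004] q [-0.64  0.38  1.63  0.    1.14 -0.79] F [ 0.  -0.9  0.3] gap 93.9
```

Emit:
{"api": "jog_arm", "payload": {
  "series": [
    [0.015, -0.16, -0.1, 0, 0, -0.006, 0],
    [0.015, -0.16, -0.3, 0, 0, -0.006, 0],
    [0.015, -0.16, -0.5, 0, 0, -0.006, 0],
    [0.015, -0.16, -0.65, 0, 0, -0.006, 0],
    [0.015, -0.16, -0.74, 0, 0, -0.006, 0],
    [0.015, -0.16, -0.74, 0, 0, -0.006, 0]
  ]
}}

```text
clock: 8.47
eef_pos: [464.0, -310.7, 37.8]
eef_rot: [-3.139, -0.005, 1.715]
wrist_force: [0.1, 0.4, -0.3]
finger_gap: 93.9
finger_force: 0.0
```

Emit:
{"api": "jog_arm", "payload": {
  "series": [
    [0, 0, 0, 0, 0, 0, 0.6],
    [0, 0, 0, 0, 0, 0, 0.6],
    [0, 0, 0, 0, 0, 0, 0.6],
    [0, 0, 0, 0, 0, 0, 0.7],
    [0, 0, 0, 0, 0, 0, 0.7],
    [0, 0, 0, 0, 0, 0, 0.7],
    [0, 0, 0, 0, 0, 0, 0.7],
    [0, 0, 0, 0, 0, 0, 0.7]
  ],
  "grip_force": 30
}}

```text
clock: 9.13
eef_pos: [464.3, -312.0, 40.4]
eef_rot: [-3.141, 0.0, 1.715]
wrist_force: [0.1, 0.8, 0.8]
finger_gap: 44.2
finger_force: 0.4
```

```bash
python3 -c "
from h import *
s,_=st(); print(s['finger_force'])"
```

```text
t 9.1333 tcp [ 464.3 -312.    40.4] standxy -362.0 179.1 z [-0. -0. -1.] y [ 0.99   0.144 -0.   ] q [-0.66  0.52  1.65 -0.    0.97 -0.8 ] F [0.1 0.8 0.8] gap 44.2
0.4253476671874523
```

Emit:
{"api": "jog_arm", "payload": {
  "series": [
    [0, 0, 0, 0, 0, 0, 0.8],
    [0, 0, 0, 0, 0, 0, 0.8],
    [0, 0, 0, 0, 0, 0, 0.8],
    [0, 0, 0, 0, 0, 0, 0.8],
    [0, 0, 0, 0, 0, 0, 0.8]
  ],
  "grip_force": 40
}}

```text
clock: 9.55
eef_pos: [464.3, -312.0, 40.4]
eef_rot: [-3.141, -0.0, 1.716]
wrist_force: [-0.2, 0.0, 2.3]
finger_gap: 42.2
finger_force: 40.0
```

Emit:
{"api": "jog_arm", "payload": {
  "series": [
    [0, 0, 0.1, 0, 0, 0, 0.8],
    [0, 0, 0.3, 0, 0, 0, 0.8],
    [0, 0, 0.6, 0, 0, 0, 0.8],
    [0, 0, 0.9, 0, 0, 0, 0.8],
    [0, 0, 1, 0, 0, 0, 0.8],
    [0, 0, 1, 0, 0, 0, 0.8],
    [0, 0, 1, 0, 0, 0, 0.8]
  ]
}}

```text
clock: 10.13
eef_pos: [464.2, -311.8, 160.0]
eef_rot: [3.142, 0.0, 1.716]
wrist_force: [-0.3, 0.9, -2.1]
finger_gap: 41.8
finger_force: 40.0
```

```bash
python3 -c "
from h import *
s,_=st(); print(s['finger_force'])"
```

```text
t 10.1333 tcp [ 464.2 -311.8  160. ] standxy -361.8 179.2 z [ 0. -0. -1.] y [0.99  0.144 0.   ] q [-0.66  0.37  1.56 -0.    1.21 -0.8 ] F [-0.3  0.9 -2.1] gap 41.8
39.97611813247204
```

Emit:
{"api": "jog_arm", "payload": {
  "series": [
    [0.1, 0.25, 0, 0, 0, -0.07, 0.8],
    [0.2, 0.5, 0, 0, 0, -0.14, 0.8],
    [0.3, 0.75, 0, 0, 0, -0.21, 0.8],
    [0.4, 1, 0, 0, 0, -0.28, 0.8],
    [0.4, 1, 0, 0, 0, -0.35, 0.8],
    [0.4, 1, 0, 0, 0, -0.4, 0.8],
    [0.4, 1, 0, 0, 0, -0.4, 0.8]
  ]
}}

```text
clock: 10.72
eef_pos: [511.7, -191.1, 158.1]
eef_rot: [-3.138, 0.0, 1.084]
wrist_force: [0.3, 0.4, -2.3]
finger_gap: 42.0
finger_force: 40.0
```

Emit:
{"api": "jog_arm", "payload": {
  "series": [
    [0.1, 0.25, 0, 0, 0, -0.07, 0.8],
    [0.2, 0.5, 0, 0, 0, -0.14, 0.8],
    [0.3, 0.75, 0, 0, 0, -0.21, 0.8],
    [0.4, 1, 0, 0, 0, -0.28, 0.8],
    [0.4, 1, 0, 0, 0, -0.35, 0.8],
    [0.4, 1, 0, 0, 0, -0.4, 0.8],
    [0.4, 1, 0, 0, 0, -0.4, 0.8]
  ]
}}

```text
clock: 11.3
eef_pos: [559.8, -71.6, 158.6]
eef_rot: [-3.14, 0.002, 0.458]
wrist_force: [0.7, 0.0, -1.6]
finger_gap: 42.2
finger_force: 40.0
```

Emit:
{"api": "jog_arm", "payload": {
  "series": [
    [0.1, 0.2, 0, 0, 0, -0.07, 0.8],
    [0.2, 0.4, 0, 0, 0, -0.14, 0.8],
    [0.28, 0.6, 0, 0, 0, -0.196, 0.8],
    [0.28, 0.78, 0, 0, 0, -0.196, 0.8],
    [0.28, 0.78, 0, 0, 0, -0.196, 0.8],
    [0.28, 0.78, 0, 0, 0, -0.196, 0.8]
  ]
}}

```text
clock: 11.8
eef_pos: [593.5, 21.8, 159.2]
eef_rot: [-3.141, 0.002, 0.156]
wrist_force: [0.1, -0.2, -2.1]
finger_gap: 42.1
finger_force: 40.0
```

```bash
python3 -c "
from h import *
s,_=st(); print(s['finger_force'])
c=cam('scene')
cv2.imwrite('pics/s3.png',cv2.resize(c['frame'][120:330,200:480,::-1],(800,600),interpolation=cv2.INTER_CUBIC))"
```

```text
t 11.8 tcp [593.5  21.8 159.2] standxy -51.8 0.7 z [-0.002  0.    -1.   ] y [ 0.156 -0.988 -0.   ] q [-0.02  0.44  1.45 -0.    1.25  1.39] F [ 0.1 -0.2 -2.1] gap 42.1
39.97648598626256
```

View pics/s3.png

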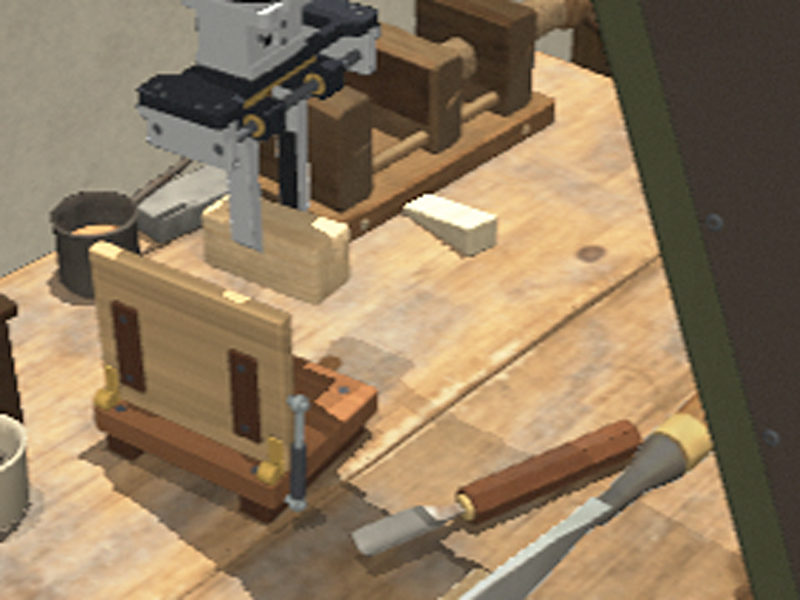

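The billet is held level, parallel to the back (crop ≈(275,255)), in front of the upright back.

Emit:
{"api": "jog_arm", "payload": {
  "series": [
    [0, 0, -0.15, 0, 0, 0, 0.8],
    [0, 0, -0.3, 0, 0, 0, 0.8],
    [0, 0, -0.45, 0, 0, 0, 0.8],
    [0, 0, -0.55, 0, 0, 0, 0.8],
    [0, 0, -0.6, 0, 0, 0, 0.8],
    [0, 0, -0.64, 0, 0, 0, 0.8],
    [0, 0, -0.64, 0, 0, 0, 0.8],
    [0, 0, -0.64, 0, 0, 0, 0.8]
  ]
}}

```text
clock: 12.52
eef_pos: [594.2, 21.4, 84.1]
eef_rot: [3.142, -0.001, 0.151]
wrist_force: [0.9, -0.3, -2.0]
finger_gap: 42.1
finger_force: 40.0
```

Emit:
{"api": "jog_arm", "payload": {
  "series": [
    [0, 0, -0.01, 0, 0, 0, 0.8],
    [0, 0, -0.02, 0, 0, 0, 0.8],
    [0, 0, -0.02, 0, 0, 0, 0.8]
  ]
}}

```text
clock: 12.77
eef_pos: [594.0, 21.7, 81.3]
eef_rot: [-3.142, -0.0, 0.151]
wrist_force: [0.8, 0.5, -1.2]
finger_gap: 42.0
finger_force: 40.0
```

Emit:
{"api": "jog_arm", "payload": {
  "series": [
    [0, 0, -0.007, 0, 0, 0, 0.8],
    [0, 0, -0.014, 0, 0, 0, 0.8],
    [0, 0, -0.014, 0, 0, 0, 0.8]
  ]
}}

```text
clock: 13.02
eef_pos: [594.1, 21.7, 80.3]
eef_rot: [3.142, -0.001, 0.151]
wrist_force: [-3.8, 0.2, 6.9]
finger_gap: 41.8
finger_force: 40.0
```

Emit:
{"api": "jog_arm", "payload": {
  "series": [
    [0, 0, 0, 0, 0, 0, 0.3],
    [0, 0, 0, 0, 0, 0, 0.3],
    [0, 0, 0, 0, 0, 0, 0.3],
    [0, 0, 0, 0, 0, 0, 0.3],
    [0, 0, 0, 0, 0, 0, 0.3],
    [0, 0, 0, 0, 0, 0, 0.3]
  ]
}}

```text
clock: 13.52
eef_pos: [593.9, 21.6, 79.4]
eef_rot: [-3.141, 0.0, 0.151]
wrist_force: [-0.2, -0.5, 0.5]
finger_gap: 66.2
finger_force: 0.0
```

Emit:
{"api": "jog_arm", "payload": {
  "series": [
    [0, 0, 0.1, 0, 0, 0, 0.3],
    [0, 0, 0.3, 0, 0, 0, 0.3],
    [0, 0, 0.6, 0, 0, 0, 0.3],
    [0, 0, 0.9, 0, 0, 0, 0.3],
    [0, 0, 1, 0, 0, 0, 0.3],
    [0, 0, 1, 0, 0, 0, 0.3]
  ]
}}

```text
clock: 14.02
eef_pos: [595.2, 21.6, 204.0]
eef_rot: [3.141, -0.007, 0.151]
wrist_force: [-0.1, 0.1, 0.1]
finger_gap: 66.0
finger_force: 0.0
```

```bash
python3 -c "
from h import *
import pickle
s,_=st()
c=cam('scene');d=cam('top'); pickle.dump((c,d),open('c3.pkl','wb'))
a=cv2.resize(c['frame'][190:320,215:345,::-1],(400,400),interpolation=cv2.INTER_CUBIC)
b=cv2.resize(d['frame'][170:290,230:350,::-1],(400,400),interpolation=cv2.INTER_CUBIC)
cv2.imwrite('pics/s4.png',np.hstack([a,b]))"
```

```text
t 14.0167 tcp [595.2  21.6 204. ] standxy -52.3 -0.9 z [ 0.007 -0.    -1.   ] y [ 0.15  -0.989  0.001] q [-0.03  0.41  1.4   0.    1.33  1.39] F [-0.1  0.1  0.1] gap 66.0
```

View pics/s4.png

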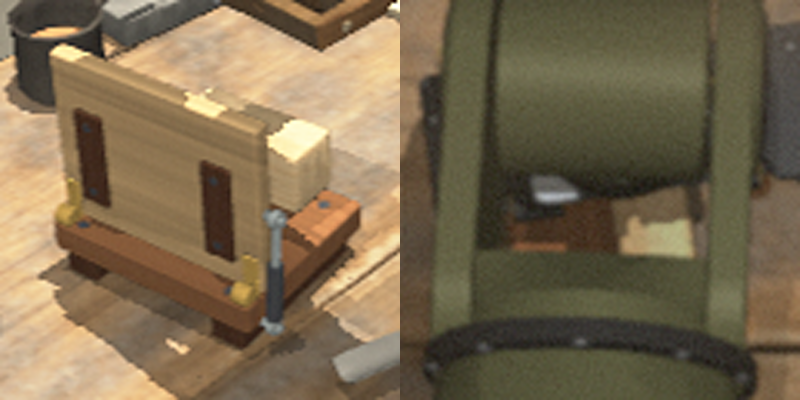

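The billet rests upright on the front part of the base (left crop ≈(300,165)), in front of the back. Next I turn the gripper 90° in front of it, with two fingers side by side, for a gentle push.

Emit:
{"api": "jog_arm", "payload": {
  "series": [
    [0.03, -0.16, 0, 0, 0, 0.07, 0.36],
    [0.05, -0.32, 0, 0, 0, 0.14, 0.36],
    [0.08, -0.48, 0, 0, 0, 0.21, 0.36],
    [0.1, -0.64, 0, 0, 0, 0.28, 0.36],
    [0.1, -0.64, 0, 0, 0, 0.35, 0.36],
    [0.1, -0.64, 0, 0, 0, 0.42, 0.36],
    [0.1, -0.64, 0, 0, 0, 0.49, 0.36],
    [0.1, -0.64, 0, 0, 0, 0.55, 0.36]
  ]
}}

```text
clock: 14.78
eef_pos: [605.3, -55.2, 197.3]
eef_rot: [-3.138, 0.001, 1.02]
wrist_force: [0.6, 0.2, -0.3]
finger_gap: 60.0
finger_force: 0.0
```

Emit:
{"api": "jog_arm", "payload": {
  "series": [
    [0, 0, 0, 0, 0, 0.07, 0.36],
    [0, 0, 0, 0, 0, 0.14, 0.36],
    [0, 0, 0, 0, 0, 0.21, 0.36],
    [0, 0, 0, 0, 0, 0.28, 0.36],
    [0, 0, 0, 0, 0, 0.35, 0.36],
    [0, 0, 0, 0, 0, 0.42, 0.36],
    [0, 0, 0, 0, 0, 0.45, 0.36],
    [0, 0, 0, 0, 0, 0.45, 0.36]
  ]
}}

```text
clock: 15.45
eef_pos: [605.3, -55.0, 197.5]
eef_rot: [-3.139, -0.001, 1.724]
wrist_force: [0.4, -0.1, -0.3]
finger_gap: 60.1
finger_force: 0.0
```

Emit:
{"api": "jog_arm", "payload": {
  "series": [
    [0, 0, -0.3, 0, 0, 0, 0.36],
    [0, 0, -0.6, 0, 0, 0, 0.36],
    [0, 0, -0.9, 0, 0, 0, 0.36],
    [0, 0, -1, 0, 0, 0, 0.36],
    [0, 0, -1, 0, 0, 0, 0.36],
    [0, 0, -1, 0, 0, 0, 0.36]
  ]
}}

```text
clock: 15.95
eef_pos: [606.2, -55.2, 80.0]
eef_rot: [-3.141, -0.0, 1.721]
wrist_force: [0.8, -0.8, 0.7]
finger_gap: 59.9
finger_force: 0.0
```

```bash
python3 -c "
from h import *
s,R=st(); print(s['eef_rot'])"
```

```text
t 15.95 tcp [606.2 -55.2  80. ] standxy -129.9 -0.1 z [-0.  0. -1.] y [ 0.989  0.15  -0.   ] q [-0.15  0.56  1.47 -0.    1.11 -0.3 ] F [ 0.8 -0.8  0.7] gap 59.9
[-3.14122149e+00 -9.91771633e-05  1.72092916e+00]
```

Emit:
{"api": "jog_arm", "payload": {
  "series": [
    [0, 0, -0.1, 0, 0, 0, 0.36],
    [0, 0, -0.185, 0, 0, 0, 0.36],
    [0, 0, -0.185, 0, 0, 0, 0.36],
    [-0.012, 0.08, -0.185, 0, 0, 0, 0.36],
    [-0.024, 0.16, -0.185, 0, 0, 0, 0.36],
    [-0.036, 0.24, -0.185, 0, 0, 0, 0.36],
    [-0.044, 0.288, -0.185, 0, 0, 0, 0.36],
    [-0.044, 0.288, -0.185, 0, 0, 0, 0.36]
  ]
}}

```text
clock: 16.62
eef_pos: [600.6, -18.9, 57.6]
eef_rot: [3.141, -0.0, 1.723]
wrist_force: [0.6, -0.6, -0.6]
finger_gap: 60.2
finger_force: 0.0
```

Emit:
{"api": "jog_arm", "payload": {
  "series": [
    [-0.008, 0.049, 0, 0, 0, 0, 0.36],
    [-0.015, 0.099, 0, 0, 0, 0, 0.36],
    [-0.023, 0.148, 0, 0, 0, 0, 0.36],
    [-0.03, 0.198, 0, 0, 0, 0, 0.36],
    [-0.038, 0.247, 0, 0, 0, 0, 0.36],
    [-0.046, 0.296, 0, 0, 0, 0, 0.36],
    [-0.053, 0.346, 0, 0, 0, 0, 0.36],
    [-0.061, 0.395, 0, 0, 0, 0, 0.36]
  ]
}}

```text
clock: 17.28
eef_pos: [593.3, 27.4, 57.3]
eef_rot: [3.142, 0.0, 1.722]
wrist_force: [1.2, -2.1, 1.5]
finger_gap: 59.9
finger_force: 0.7
```

```bash
python3 -c "
from h import *
s,R=st(); print(s['finger_force'])"
```

```text
t 17.2833 tcp [593.3  27.4  57.3] standxy -46.3 0.1 z [ 0. -0. -1.] y [0.989 0.15  0.   ] q [-0.02  0.56  1.53 -0.    1.04 -0.17] F [ 1.2 -2.1  1.5] gap 59.9
0.7198191108182073
```

Contact, pushing at about 1–2 N. I continue more slowly.

Emit:
{"api": "jog_arm", "payload": {
  "series": [
    [-0.004, 0.025, 0, 0, 0, 0, 0.36],
    [-0.008, 0.05, 0, 0, 0, 0, 0.36],
    [-0.011, 0.074, 0, 0, 0, 0, 0.36],
    [-0.015, 0.099, 0, 0, 0, 0, 0.36],
    [-0.019, 0.124, 0, 0, 0, 0, 0.36],
    [-0.023, 0.148, 0, 0, 0, 0, 0.36],
    [-0.026, 0.173, 0, 0, 0, 0, 0.36],
    [-0.03, 0.198, 0, 0, 0, 0, 0.36]
  ]
}}

```text
clock: 17.95
eef_pos: [589.7, 50.8, 57.2]
eef_rot: [-3.141, 0.0, 1.722]
wrist_force: [1.0, -1.4, 1.2]
finger_gap: 60.0
finger_force: 0.7
```

Emit:
{"api": "jog_arm", "payload": {
  "series": [
    [-0.001, 0.008, 0, 0, 0, 0, 0.36],
    [-0.002, 0.016, 0, 0, 0, 0, 0.36],
    [-0.004, 0.025, 0, 0, 0, 0, 0.36],
    [-0.004, 0.025, 0, 0, 0, 0, 0.36]
  ]
}}

```text
clock: 18.28
eef_pos: [589.3, 53.5, 57.2]
eef_rot: [3.142, 0.0, 1.722]
wrist_force: [0.8, -1.5, -0.1]
finger_gap: 60.2
finger_force: 0.7
```

Emit:
{"api": "jog_arm", "payload": {
  "series": [
    [-0.001, 0.008, 0, 0, 0, 0, 0.36],
    [-0.002, 0.016, 0, 0, 0, 0, 0.36],
    [-0.002, 0.016, 0, 0, 0, 0, 0.36]
  ]
}}

```text
clock: 18.53
eef_pos: [589.4, 54.1, 57.2]
eef_rot: [3.141, 0.002, 1.722]
wrist_force: [3.1, -11.5, -1.4]
finger_gap: 60.1
finger_force: 5.6
```

Emit:
{"api": "jog_arm", "payload": {
  "series": [
    [0.01, -0.05, 0, 0, 0, 0, 0.36],
    [0.02, -0.15, 0, 0, 0, 0, 0.36],
    [0.04, -0.25, 0, 0, 0, 0, 0.36],
    [0.053, -0.346, 0, 0, 0, 0, 0.36],
    [0.053, -0.346, 0.3, 0, 0, 0, 0.36],
    [0.053, -0.346, 0.62, 0, 0, 0, 0.36],
    [0.053, -0.346, 0.62, 0, 0, 0, 0.36],
    [0.053, -0.346, 0.62, 0, 0, 0, 0.36]
  ]
}}

```text
clock: 19.2
eef_pos: [596.4, 13.0, 133.7]
eef_rot: [3.138, 0.001, 1.721]
wrist_force: [-0.1, -0.5, -0.1]
finger_gap: 60.0
finger_force: 0.0
```

```bash
python3 -c "
from h import *
import pickle
s,R=st(); c=wcam(); pickle.dump(c,open('w5.pkl','wb')); save(c,'w5')"
```

```text
t 19.2 tcp [596.4  13.  133.7] standxy -61.0 -0.8 z [ 0.004 -0.    -1.   ] y [0.989 0.15  0.004] q [-0.04  0.47  1.47  0.    1.19 -0.19] F [-0.1 -0.5 -0.1] gap 60.0
```

View pics/w5.png

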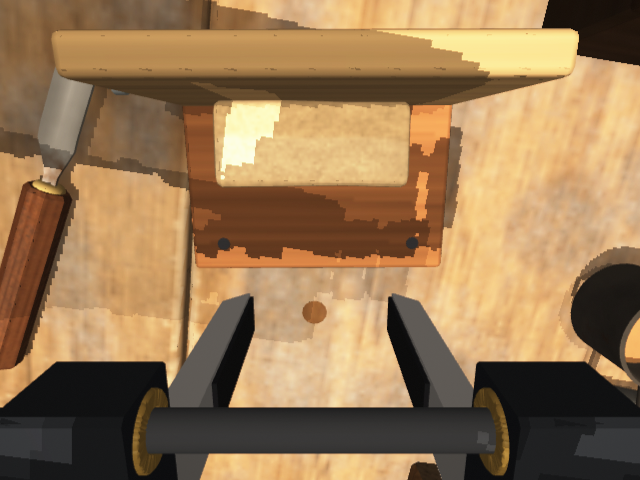

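The wrist view shows the billet (215–410, rows 101–185) lying against the back's face and well within both ends. I check parallelism numerically.

```bash
python3 - <<'E'
from h import *
import pickle
c=pickle.load(open('w5.pkl','rb')); g=cv2.cvtColor(c['frame'],cv2.COLOR_RGB2GRAY).astype(float); g=cv2.GaussianBlur(g,(1,5),0)
gy=np.gradient(g,axis=0)
def line(n,r0,r1,cols,sgn,z):
    S=gy[r0:r1,cols]*sgn; r=[]
    for k in range(S.shape[1]):
        i=S[:,k].argmax(); i=min(max(i,1),S.shape[0]-2); a,b,d=S[i-1:i+2,k]; den=a-2*b+d
        r.append(r0+i+(0.5*(a-d)/den if den else 0))
    r=np.array(r); ok=abs(r-np.median(r))<3
    for _ in range(3): p=np.polyfit(cols[ok],r[ok],1); ok=abs(r-np.polyval(p,cols))<.8
    e=np.c_[[cols[0],cols[-1]],np.polyval(p,[cols[0],cols[-1]])]; X=atz(c,e,z)
    v=X[1]-X[0]; print(n,'n',ok.sum(),'rows',e[:,1].round(2),'angle',np.arctan2(v[1],v[0]).round(4),'standx',((X[:,:2]-SO)@EX).round(1),'standy',((X[:,:2]-SO)@EY).round(1))
line('billet front',178,192,np.arange(225,400),-1,86)
line('billet rear',95,108,np.arange(290,400),1,86)
line('billet rear L',95,108,np.arange(225,275),1,86)
line('back lip edge',70,84,np.arange(110,560),-1,165)
line('base front',258,275,np.arange(210,430),-1,40)
for u in(230,310,390): print(u,c['frame'][94:110,u].sum(1).tolist())
E
```

```text
billet front n 146 rows [186.08 182.93] angle 0.167 standx [-8.3 -7.1] standy [ 48.  -40.2]
billet rear n 105 rows [100.3  102.21] angle 0.1334 standx [32.6 31.6] standy [ 14.2 -38.4]
billet rear L n 48 rows [100.39 100.13] angle 0.155 standx [32.7 32.7] standy [45.5 21.9]
back lip edge n 437 rows [76.33 75.31] angle 0.1523 standx [33.5 33.5] standy [ 63.6 -72.6]
base front n 218 rows [265.29 264.02] angle 0.1541 standx [-64.1 -63.9] standy [ 70.7 -70.5]
230 [223, 229, 226, 220, 218, 183, 258, 341, 368, 380, 385, 377, 371, 486, 522, 527]
310 [165, 169, 166, 167, 164, 171, 215, 321, 363, 379, 397, 409, 416, 438, 531, 554]
390 [166, 170, 169, 168, 170, 177, 180, 212, 328, 366, 371, 388, 392, 476, 499, 499]
```

The billet's front face is slightly oblique (0.167 against 0.153 rad), so the near finger bore first and the far end may have about 1 mm of gap. I seat it with a closed finger just past the middle on the far side.

Emit:
{"api": "jog_arm", "payload": {
  "series": [
    [0.1, 0.015, 0, 0, 0, 0, 1],
    [0.2, 0.03, 0, 0, 0, 0, 1],
    [0.2, 0.03, -0.2, 0, 0, 0, 1],
    [0.2, 0.03, -0.4, 0, 0, 0, 1],
    [0.2, 0.03, -0.6, 0, 0, 0, 1],
    [0.2, 0.03, -0.635, 0, 0, 0, 1],
    [0.2, 0.03, -0.635, 0, 0, 0, 1],
    [0.2, 0.03, -0.635, 0, 0, 0, 1]
  ]
}}

```text
clock: 19.92
eef_pos: [619.5, 17.4, 55.8]
eef_rot: [-3.141, -0.0, 1.722]
wrist_force: [0.6, 0.3, -0.1]
finger_gap: 10.0
finger_force: 0.0
```

Emit:
{"api": "jog_arm", "payload": {
  "series": [
    [-0.006, 0.04, 0, 0, 0, 0, 1],
    [-0.012, 0.08, 0, 0, 0, 0, 1],
    [-0.018, 0.12, 0, 0, 0, 0, 1],
    [-0.025, 0.16, 0, 0, 0, 0, 1],
    [-0.031, 0.2, 0, 0, 0, 0, 1],
    [-0.037, 0.24, 0, 0, 0, 0, 1],
    [-0.043, 0.28, 0, 0, 0, 0, 1],
    [-0.045, 0.296, 0, 0, 0, 0, 1]
  ]
}}

```text
clock: 20.58
eef_pos: [613.8, 53.9, 55.4]
eef_rot: [-3.141, -0.0, 1.722]
wrist_force: [-0.1, 0.2, -0.5]
finger_gap: 0.7
finger_force: 0.0
```

Emit:
{"api": "jog_arm", "payload": {
  "series": [
    [-0.001, 0.008, 0, 0, 0, 0, 1],
    [-0.002, 0.016, 0, 0, 0, 0, 1],
    [-0.004, 0.025, 0, 0, 0, 0, 1],
    [-0.005, 0.033, 0, 0, 0, 0, 1],
    [-0.005, 0.033, 0, 0, 0, 0, 1]
  ]
}}

```text
clock: 21.0
eef_pos: [613.3, 57.1, 55.4]
eef_rot: [-3.141, -0.0, 1.722]
wrist_force: [0.7, 0.5, 0.3]
finger_gap: 0.6
finger_force: 0.0
```

```bash
python3 -c "
from h import *
s,R=st()"
```

```text
t 21.0 tcp [613.3  57.1  55.4] standxy -20.1 -24.3 z [-0. -0. -1.] y [ 0.989  0.15  -0.   ] q [ 0.03  0.61  1.46  0.    1.07 -0.12] F [0.7 0.5 0.3] gap 0.6
```

Emit:
{"api": "jog_arm", "payload": {
  "series": [
    [-0.001, 0.005, 0, 0, 0, 0, 1],
    [-0.001, 0.009, 0, 0, 0, 0, 1],
    [-0.002, 0.012, 0, 0, 0, 0, 1],
    [-0.002, 0.012, 0, 0, 0, 0, 1]
  ]
}}

```text
clock: 21.33
eef_pos: [613.3, 58.3, 55.5]
eef_rot: [3.141, 0.0, 1.722]
wrist_force: [1.0, -1.7, -0.1]
finger_gap: 0.7
finger_force: 1.0
```

Emit:
{"api": "jog_arm", "payload": {
  "series": [
    [-0.001, 0.004, 0, 0, 0, 0, 1],
    [-0.001, 0.008, 0, 0, 0, 0, 1],
    [-0.001, 0.008, 0, 0, 0, 0, 1]
  ]
}}

```text
clock: 21.58
eef_pos: [613.2, 58.5, 55.4]
eef_rot: [3.141, 0.002, 1.722]
wrist_force: [1.8, -8.2, -0.2]
finger_gap: 0.7
finger_force: 4.0
```

Emit:
{"api": "jog_arm", "payload": {
  "series": [
    [-0.001, 0.004, 0, 0, 0, 0, 1],
    [-0.001, 0.006, 0, 0, 0, 0, 1],
    [-0.001, 0.006, 0, 0, 0, 0, 1]
  ]
}}

```text
clock: 21.83
eef_pos: [613.2, 58.6, 55.4]
eef_rot: [3.141, 0.002, 1.721]
wrist_force: [3.0, -12.7, -1.7]
finger_gap: 0.6
finger_force: 6.1
```

Emit:
{"api": "jog_arm", "payload": {
  "series": [
    [0.01, -0.05, 0, 0, 0, 0, 1],
    [0.02, -0.15, 0, 0, 0, 0, 1],
    [-0.02, -0.25, 0, 0, 0, 0, 0.8],
    [-0.08, -0.346, 0, 0, 0, 0, 0.36],
    [-0.15, -0.37, 0.3, 0, 0, 0, 0.36],
    [-0.15, -0.38, 0.65, 0, 0, 0, 0.36],
    [-0.15, -0.38, 0.65, 0, 0, 0, 0.36],
    [-0.15, -0.38, 0.65, 0, 0, 0, 0.36]
  ]
}}

```text
clock: 22.5
eef_pos: [595.4, 13.6, 135.8]
eef_rot: [3.137, 0.001, 1.721]
wrist_force: [0.3, 0.7, -1.1]
finger_gap: 36.7
finger_force: 0.0
```

```bash
python3 - <<'E'
from h import *
import pickle
s,_=st(); c=wcam(); pickle.dump(c,open('w6.pkl','wb')); save(c,'w6'); g=cv2.cvtColor(c['frame'],cv2.COLOR_RGB2GRAY).astype(float); g=cv2.GaussianBlur(g,(1,5),0)
gy=np.gradient(g,axis=0)
# predicted cols/rows of edges
def line(n,x,ys,sgn,z):
    X=np.array([[*(SO+x*EX+y*EY),z] for y in np.linspace(*ys,150)]); uv=proj(c,X); r=[]
    for u,v in uv:
        u=int(round(u)); a0=int(v)-8; S=gy[a0:a0+17,u]*sgn; i=min(max(S.argmax(),1),15); a,b,d=S[i-1:i+2]; den=a-2*b+d; r.append(a0+i+(0.5*(a-d)/den if den else 0))
    r=np.array(r); u=uv[:,0].round(); ok=abs((r-uv[:,1])-np.median(r-uv[:,1]))<3
    for _ in range(3): p=np.polyfit(u[ok],r[ok],1); ok=abs(r-np.polyval(p,u))<.8
    e=np.c_[u[[0,-1]],np.polyval(p,u[[0,-1]])]; X=atz(c,e,z); v=X[1]-X[0]; v*=np.sign(v[0]); print(n,ok.sum(),'angle',np.arctan2(v[1],v[0]).round(4),'standx',((X[:,:2]-SO)@EX).round(1),'standy',((X[:,:2]-SO)@EY).round(1))
line('front',-7.7,(42,-38),-1,86); line('rear',32.5,(42,-38),1,86); line('lip',33.5,(60,-60),-1,165); line('base',-64,(65,-65),-1,40)
i=c['frame'][80:220,180:460,::-1]; cv2.imwrite('pics/w6c.png',cv2.resize(i,(800,400),interpolation=cv2.INTER_CUBIC))
E
```

```text
t 22.5 tcp [595.4  13.6 135.8] standxy -60.2 0.1 z [ 0.004 -0.    -1.   ] y [0.989 0.15  0.004] q [-0.04  0.47  1.48  0.    1.19 -0.19] F [ 0.3  0.7 -1.1] gap 36.7
front 137 angle 0.173 standx [-8.1 -6.5] standy [ 42.2 -38.1]
rear 149 angle 0.1495 standx [32.9 32.6] standy [ 42.  -37.8]
lip 147 angle 0.1523 standx [33.5 33.5] standy [ 59.8 -59.8]
base 149 angle 0.1508 standx [-63.9 -64.1] standy [ 65.1 -65. ]
```

View pics/w6c.png

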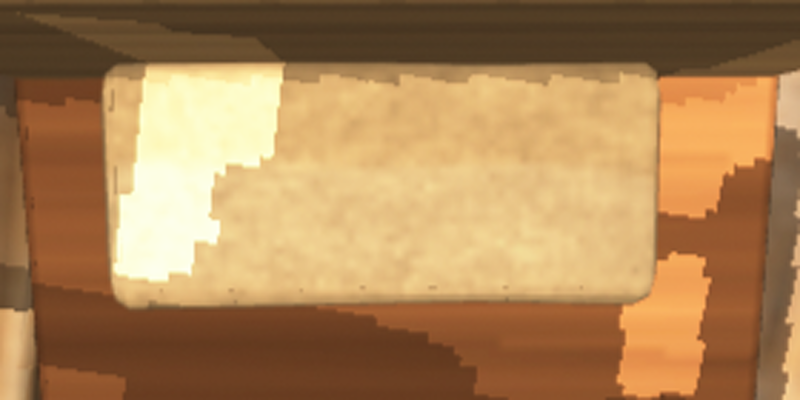

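The rear edge is now at 0.1495 rad against the back's 0.152, so it is flush (crop seam row ≈65). The back is still upright and the arm is clear. I hand the job in.

```bash
python3 -c "
from cell import manip
print(manip.sign_off())"
```

```text
the job is handed in; nothing more can be done
None
```

I've handed the job in (22.5 s of the 72 s used): the back snapped over and stands upright, and the billet lies same face up on the base, flush along the back (edges parallel to within about 0.003 rad) and inside both ends; the arm went nowhere near the brush, wedge or cup.

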